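Release the spotlight key that was left latched on

ROBOT

A 6-joint arm with a two-finger parallel gripper is mounted at the origin on the work surface. World frame = base frame: x ahead of the robot, y to its left, z up, the work surface at z = 0. Lengths are in m, angles in rad, forces in N, time in s.
With the tool pointing down it reaches from about 0.3 to 0.775 m from the base axis. Payload 14.6 kg.
Tool frame: the origin (TCP) lies midway between the tips of the shut fingers; the grasp point (between the pads) lies 19 mm behind it; z points along the fingers, y is the line along which they close (so a half turn about z gives the same grasp; the last joint's range is limited). The gripper opens to 94 mm and grips with 3 to 60 N. Pads are 16 mm wide; open, the fingers measure 119 mm over their backs; the gripper's body (75 mm by 177 mm) begins 78 mm behind the grasp point.
Start: joints at [-1.207, 0.3, 1.521, -0, 1.321, -0.067], TCP at [0.23, -0.5, 0.205] pointing down, gripper open.
Joint ranges: [-3.03, 3.03], [-0.79, 2.21], [0.23, 2.52], [-1.04, 4.18], [0, 3.07], [-2.55, 2.55]. Speed limits (rad/s): [2.22, 2.22, 2.57, 3.14, 3.14, 3.14].

INTERFACE

Orientations are given as a unit quaternion [w, x, y, z].
In Python, from station import get_state, capture, camera_params, close_job gives the robot as it stands.
- The arm moves only by the tool servo_tool, never from a script. Its argument "moves" is a list that holds one entry, the list of rows, each a list of 7 numbers: the turn, a rotation vector about the world's x, y, z in degrees, then the shift along the world's x, y, z in m, then the finger opening in m, from 0 to 0.094. A call has 1 to 5 rows; each row is the pose to reach, as a shift and turn from the pose commanded when the call began; what a row does not reach only later rows make up. A row lasts 1/10 s, in which the tool goes at most 50 mm and 8.59 degrees, less where a joint would pass 70% of its speed; a pose out of reach is approached as far as the arm can. A call with a gripper value outside its range is refused whole. The fingers move at their own pace and stop on an object; "force" is the grip in N (left out, the last holds). Time passes only in rows, so rows that repeat a pose let the fingers close. It gives the time, the measured TCP pose, the force, the opening and the grip force at its end, in the units of the state.
- get_state(): the state, without advancing time (a new reading comes with each control period).
- capture(name): name is "side" or "top"; returns the picture (400x640x3 uint8, blue, green, red); there is no depth.
- camera_params(name): a dict with "K" (3x3 intrinsics, pixels), "xyz" and "attitude" of the camera in the world. Camera axes: x right, y down, z forward; pixel columns grow to the right and rows downward; lengths in m; the calibration is good to about 2 mm. A picture is of the moment at which its call begins. camera_params takes no time and is no camera call.
- close_job(): hands the job in; it is judged then, once.
The state is a dict: "time_s": time; "joint_positions": joint angles; "joint_velocities": joint speeds; "joint_efforts": joint torques, N m; "tcp_pos": TCP position; "tool_rot": TCP orientation; "wrist_force": force on the tool from outside, world axes, zero at the start; "wrist_torque": the same for the moment, N m; "finger_gap": finger opening in m; "grasp_force": force on a finger pad.
Only numpy, scipy, OpenCV 4.12 (cv2) and the standard library are available. Lean on these libraries where they do the work, as an engineer would, in place of code of your own. Each camera call takes 0.05 s, during which the arm holds its last target. There are 200 camera calls.

TASK

One of the four spotlight keys on the studio light console has been left latched down. With a fingertip, tap the four keys lightly, one after another starting at the knob end of the row, without pushing any of them through; after all four have been tapped, press the one that was already latched down so that it springs free, and leave all four keys up. Only touch and press: grasp nothing, and leave the other things on the table where they are.

Things in the scene. Friction and masses are not known exactly. Their poses are not given: they have to be found in the camera images.
- console: Fixed light console: grey steel box 120 (x) x 290 (y) x 55 mm high, with a 62 mm high, 12 mm thick wooden cheek at each end. Origin: centre of its underside, on the table; z up, x away from the robot, y along the key row. A fixed black knob (36 mm wide, 22 mm high) on its top at y = +120 mm marks the knob end. Key stations on its top at x = 0, y = +69, +23, -23, -69 mm.
- switch_a: One of four identical key stations; its place in the row differs every time. Origin on the console's top (55 mm above the table) under the centre of its key, axes as the console's. The key is a white cap 28 mm square that moves straight down; its flat top is 16 mm above this origin when up, 10 mm when latched down. A dark bezel (36 mm square, 2.5 mm high) surrounds it.
- switch_b: One of four identical key stations; its place in the row differs every time. Origin on the console's top (55 mm above the table) under the centre of its key, axes as the console's. The key is a white cap 28 mm square that moves straight down; its flat top is 16 mm above this origin when up, 10 mm when latched down. A dark bezel (36 mm square, 2.5 mm high) surrounds it.
- switch_c: One of four identical key stations; its place in the row differs every time. Origin on the console's top (55 mm above the table) under the centre of its key, axes as the console's. The key is a white cap 28 mm square that moves straight down; its flat top is 16 mm above this origin when up, 10 mm when latched down. A dark bezel (36 mm square, 2.5 mm high) surrounds it.
- switch_d: One of four identical key stations; its place in the row differs every time. Origin on the console's top (55 mm above the table) under the centre of its key, axes as the console's. The key is a white cap 28 mm square that moves straight down; its flat top is 16 mm above this origin when up, 10 mm when latched down. A dark bezel (36 mm square, 2.5 mm high) surrounds it.
- key_a (a joint): How far switch_a's cap is down, m: 0 up, 0.006 latched, 0.010 home. Raised, it is springy: moves from about 1 N, then 0.8 N per mm (2 N: 1 to 2 mm); over 8 mm is no light tap; pushed home it latches. Latched, it is firm below 4 N; pressed home with 9 N or more it unlatches and rises to 0 within 0.5 s of being let go.
- key_b (a joint): How far switch_b's cap is down, m: 0 up, 0.006 latched, 0.010 home. Raised, it is springy: moves from about 1 N, then 0.8 N per mm (2 N: 1 to 2 mm); over 8 mm is no light tap; pushed home it latches. Latched, it is firm below 4 N; pressed home with 9 N or more it unlatches and rises to 0 within 0.5 s of being let go.
- key_c (a joint): How far switch_c's cap is down, m: 0 up, 0.006 latched, 0.010 home. Raised, it is springy: moves from about 1 N, then 0.8 N per mm (2 N: 1 to 2 mm); over 8 mm is no light tap; pushed home it latches. Latched, it is firm below 4 N; pressed home with 9 N or more it unlatches and rises to 0 within 0.5 s of being let go.
- key_d (a joint): How far switch_d's cap is down, m: 0 up, 0.006 latched, 0.010 home. Raised, it is springy: moves from about 1 N, then 0.8 N per mm (2 N: 1 to 2 mm); over 8 mm is no light tap; pushed home it latches. Latched, it is firm below 4 N; pressed home with 9 N or more it unlatches and rises to 0 within 0.5 s of being let go.
- cone: white plaster drawing cone, base 64 mm across, 85 mm tall; loose bystander; origin at the centre of its underside
- eraser: dark rubber eraser, 20 x 45 x 14 mm, loose bystander; origin at the centre of its underside
- ink: small round glass ink jar, 44 mm across, 55 mm tall, loose bystander; origin at the centre of its underside
- mug: white ceramic mug, 72 mm across, 85 mm tall, with a handle, loose bystander; origin at the centre of its underside
- brush: paint brush 160 mm long lying flat, loose bystander; origin near its middle, its x axis runs along the brush
- block: white plaster drawing cube, 40 mm, loose bystander; origin at the centre of its underside
- varnish: slim amber glass bottle, 40 mm across, 100 mm tall, loose bystander; origin at the centre of its underside

How it is judged:
By the outcome, as a careful person would: the job done as asked, in the order asked, and still so for the second after the job is handed in, with the robot touching nothing.
It also fails if it takes over 51 s, if anything falls off the work surface, if the arm or the gripper's body presses on something with over 40 N, if the wrist force passes 120 N, or if a joint passes its speed limit or range.

## Working session

There is one attempt and no reset: what is moved stays moved. The work goes in short steps, Python scripts to look and compute and a tool call to move; the robot and the scene stay as the last step left them, time stands still between calls to the robot, and variables do not carry over. Pictures are saved under pics/ and viewed, at most 10 in all, crops included, and the job is handed in when it is done.

Besides the shell and the picture viewer there is one more tool, called after "Emit:" as name([rows], argument=value, ...), one row to a line, values as JSON. servo_tool: Moves the arm, as the interface text tells. Its arguments: {"type":"object","properties":{"moves":{"type":"array","items":{"type":"array","items":{"type":"array","items":{"type":"number"}}}},"force":{"type":"number"}},"required":["moves"]}

```bash
mkdir -p pics
python3 - <<'E'
from station import *
import cv2
for n in("top","side"):
    cv2.imwrite(f"pics/{n}0.png",capture(n)); print(n,camera_params(n))
print(get_state())
E
```

```text
top {'K': array([[520.42938237,   0.        , 312.07628983],
       [  0.        , 520.42938237, 198.49782668],
       [  0.        ,   0.        ,   1.        ]]), 'xyz': array([0.51901072, 0.0491359 , 1.09622857]), 'attitude': array([-0.01474333,  0.70802948, -0.70570158,  0.02149821])}
side {'K': array([[518.48199686,   0.        , 319.85727226],
       [  0.        , 518.48199686, 203.0575692 ],
       [  0.        ,   0.        ,   1.        ]]), 'xyz': array([-0.0965206 ,  0.65717814,  0.70313382]), 'attitude': array([ 0.18751802, -0.36178189,  0.81196386, -0.41793006])}
{'time_s': 0.1, 'joint_positions': array([-1.20659353e+00,  3.00415015e-01,  1.52151544e+00, -2.82985578e-05,
        1.32071686e+00, -6.65782415e-02]), 'joint_velocities': array([-0.00031121, -0.00248322, -0.0012958 , -0.00116809,  0.00015011,
        0.00040592]), 'joint_efforts': array([ 3.01211767e-03, -5.32637501e+01, -3.53283441e+01,  7.09558139e-02,
        2.34638719e-02, -4.98896327e-05]), 'tcp_pos': array([ 0.22958522, -0.49952679,  0.20494487]), 'tool_rot': array([-5.19472726e-04,  9.76892117e-01,  2.13732340e-01, -9.17401282e-05]), 'wrist_force': array([0.59950615, 0.10848641, 0.15343279]), 'wrist_torque': array([0.02274234, 0.04927698, 0.0194354 ]), 'grasp_force': 0.0, 'finger_gap': 0.09396044337796557}
```

View pics/top0.png

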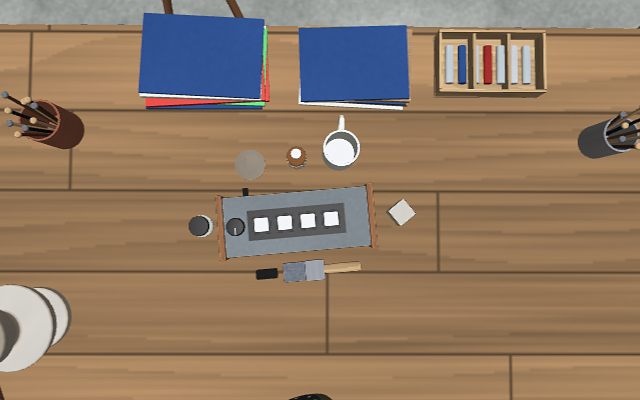

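View pics/side0.png

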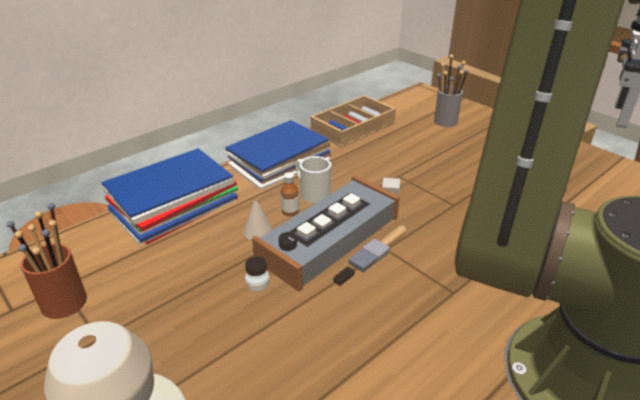

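The top view shows the knob at (235,227) and the keys at about (261,225), (285,223), (308,221) and (331,219). Clear space is tight around the mug, bottle and ink. Next I'll measure the keys.

```bash
cat > h.py <<'E'
import numpy as np, cv2
from scipy.spatial.transform import Rotation as R
from station import *
def ray(n,uv):
    p=camera_params(n); q=np.array(p["attitude"])
    d=R.from_quat(q[[1,2,3,0]]).apply(np.linalg.inv(p["K"])@[*uv,1]); return np.array(p["xyz"]),d
def onz(n,uv,z):
    o,d=ray(n,uv); return o+d*(z-o[2])/d[2]
def proj(n,X):
    p=camera_params(n); q=np.array(p["attitude"])
    c=p["K"]@R.from_quat(q[[1,2,3,0]]).inv().apply(np.array(X)-p["xyz"]); return c[:2]/c[2]
def blobs(im,box):
    x0,y0,x1,y1=box; m=(im[y0:y1,x0:x1].min(2)>185).astype('uint8')
    n,l,s,c=cv2.connectedComponentsWithStats(m)
    return [(c[i]+[x0,y0],s[i,4]) for i in range(1,n) if s[i,4]>40]
E
python3 - <<'E'
from h import *
t=cv2.imread("pics/top0.png"); s=cv2.imread("pics/side0.png")
k=sorted(blobs(t,(250,205,345,238)),key=lambda b:b[0][0])
P=[onz("top",b[0],.071) for b in k]
for b,p in zip(k,P): print(b,p.round(4))
print("spacing",[np.linalg.norm(P[i+1]-P[i]).round(4) for i in range(len(P)-1)])
d=P[-1]-P[0]; print("yaw",np.degrees(np.arctan2(d[0],-d[1])))
ks=sorted(blobs(s,(292,190,366,240)),key=lambda b:b[0][0])
for b in ks: print(b)
for p in P:
  for z in(.071,.065): print(proj("side",[p[0],p[1],z]).round(1),end=' ')
  print()
for n,uv,z in(("knob",(235,227),.077),("mug",(341,148),.085),("varn",(296,155),.1),("cone",(250,165),.0),("ink",(200,226),.055)): print(n,onz("top",uv,z).round(3))
cv2.imwrite("pics/c.png",np.hstack([cv2.resize(t[170:270,190:380],None,fx=4,fy=4)[:, :400],cv2.resize(s[170:270,270:370],None,fx=4,fy=4)]))
E
```

```text
(array([260.92349727, 224.29508197]), np.int32(183)) [0.5205 0.1398 0.071 ]
(array([284.51086957, 222.25      ]), np.int32(184)) [0.5247 0.0935 0.071 ]
(array([307.58152174, 220.20108696]), np.int32(184)) [0.5288 0.0481 0.071 ]
(array([330.84864865, 218.28108108]), np.int32(185)) [0.5327 0.0023 0.071 ]
spacing [np.float64(0.0465), np.float64(0.0456), np.float64(0.046)]
yaw 5.091701427668253
(array([305.94871795, 227.67521368]), np.int32(117))
(array([321.85185185, 219.71296296]), np.int32(108))
(array([336.77, 207.58]), np.int32(100))
(array([351.45, 198.16]), np.int32(100))
[306.8 227.3] [306.9 229.7] 
[322.8 216.9] [322.8 219.2] 
[337.6 207.2] [337.6 209.5] 
[352.  197.9] [351.9 200.2] 
knob [0.515 0.19  0.077]
mug [ 0.67  -0.017  0.085]
varn [0.654 0.071 0.1  ]
cone [0.646 0.17  0.   ]
ink [0.517 0.263 0.055]
```

View pics/c.png

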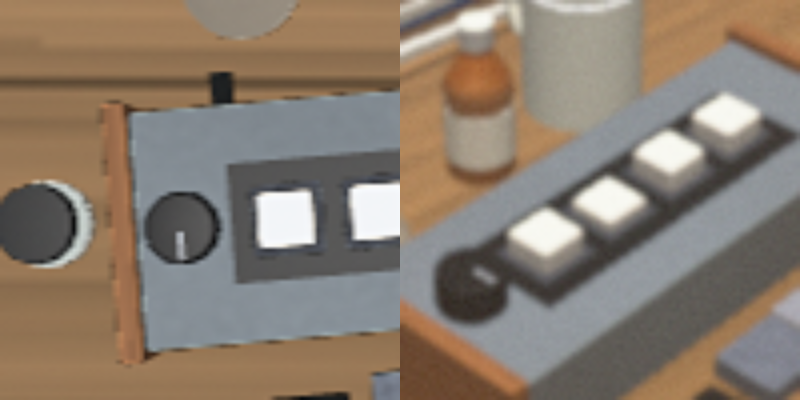

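The side crop shows the second key from the knob sitting about 2.8 px low against an "up" height, while the others match z=71 mm. So key 2 is the latched one. Spacing is 46 mm, as it should be. Now I'll approach.

Emit:
servo_tool([
  [[0,0,-6.5,0.018,0.04,0,0],[0,0,-13,0.036,0.08,0,0],[0,0,-19.6,0.055,0.12,0,0],[0,0,-19.6,0.073,0.16,0,0],[0,0,-19.6,0.091,0.2,0,0]],
], force=10)

```text
time_s: 0.6
tcp_pos: [0.3209, -0.298, 0.2053]
tool_rot: [-0.0, 0.999, 0.044, -0.0]
wrist_force: [0.2, -1.7, -0.1]
finger_gap: 0.0573
grasp_force: 0.0
```

Emit:
servo_tool([
  [[0,0,0,0.018,0.04,0,0],[0,0,0,0.036,0.08,0,0],[0,0,0,0.055,0.12,0,0],[0,0,0,0.073,0.16,0,0],[0,0,0,0.091,0.2,0,0]],
])

```text
time_s: 1.1
tcp_pos: [0.412, -0.0979, 0.2054]
tool_rot: [0.0, 0.999, 0.044, 0.0]
wrist_force: [0.3, -0.3, -0.6]
finger_gap: 0.0171
grasp_force: 0.0
```

Emit:
servo_tool([
  [[0,0,0,0.022,0.048,0,0],[0,0,0,0.044,0.096,0,0],[0,0,0,0.066,0.144,0,0],[0,0,0,0.088,0.192,0,0],[0,0,0,0.108,0.24,0,0]],
])

```text
time_s: 1.6
tcp_pos: [0.5149, 0.1303, 0.2052]
tool_rot: [0.0, 0.999, 0.044, -0.0]
wrist_force: [0.5, -0.6, 0.0]
finger_gap: 0.0005
grasp_force: 0.0
```

Emit:
servo_tool([
  [[0,0,0,0,0,-0.02,0],[0,0,0,0,0,-0.04,0],[0,0,0,0,0,-0.06,0],[0,0,0,0,0,-0.07,0],[0,0,0,0,0,-0.07,0]],
])

```text
time_s: 2.1
tcp_pos: [0.5139, 0.128, 0.1343]
tool_rot: [0.0, 0.999, 0.044, -0.001]
wrist_force: [0.2, 0.3, 0.3]
finger_gap: 0.0004
grasp_force: 0.0
```

Emit:
servo_tool([
  [[0,0,0,0.0066,0.0118,-0.02,0],[0,0,0,0.0066,0.0118,-0.04,0],[0,0,0,0.0066,0.0118,-0.052,0],[0,0,0,0.0066,0.0118,-0.055,0],[0,0,0,0.0066,0.0118,-0.055,0]],
])

```text
time_s: 2.6
tcp_pos: [0.5214, 0.1398, 0.081]
tool_rot: [-0.0, 0.999, 0.044, 0.0]
wrist_force: [-0.1, -1.3, -0.2]
finger_gap: 0.0006
grasp_force: 0.0
```

Run:
```python
from h import *
cv2.imwrite("pics/s1.png",cv2.resize(capture("side")[150:270,240:400],None,fx=5,fy=5,interpolation=2))
print(get_state()["tcp_pos"],get_state()["wrist_force"])
```

```text
[0.52154307 0.13984153 0.08136931] [-0.39394826  0.18669012 -0.32187558]
```

View pics/s1.png

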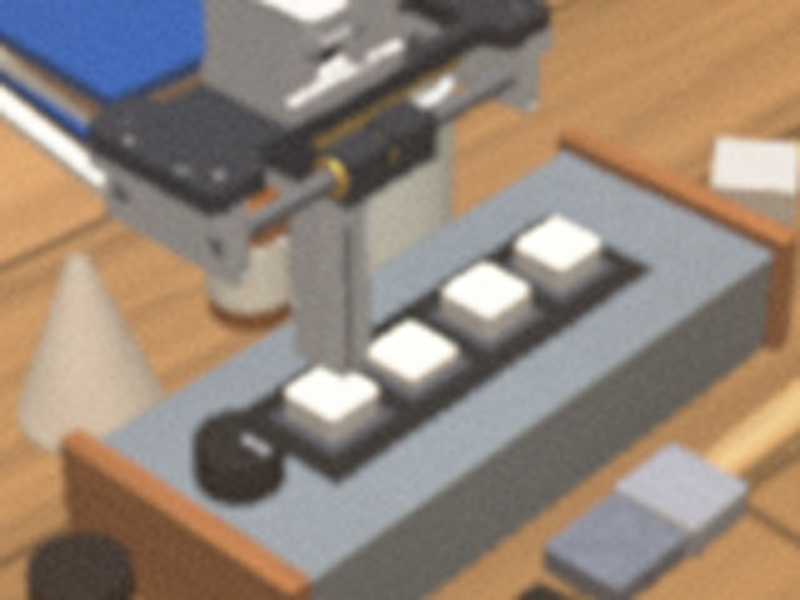

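The picture shows the fingertip about 10 mm above key 1, with crop key 2 at (412,352) visibly low. Tap key 1.

Emit:
servo_tool([
  [[0,0,0,-0.0008,0,-0.005,0],[0,0,0,-0.0008,0,-0.009,0],[0,0,0,-0.0008,0,-0.011,0],[0,0,0,-0.0008,0,-0.0125,0],[0,0,0,-0.0008,0,-0.013,0]],
])

```text
time_s: 3.15
tcp_pos: [0.5204, 0.1399, 0.0676]
tool_rot: [0.0, 0.999, 0.044, 0.0]
wrist_force: [-0.7, -0.2, 3.6]
finger_gap: 0.0001
grasp_force: 2.0
```

Emit:
servo_tool([
  [[0,0,0,0,0,0,0],[0,0,0,0,0,0,0]],
])

```text
time_s: 3.35
tcp_pos: [0.5204, 0.1399, 0.0676]
tool_rot: [-0.0, 0.999, 0.044, 0.0]
wrist_force: [-0.1, -1.2, 4.1]
finger_gap: 0.0007
grasp_force: 1.9
```

Key 1 was tapped about 3.4 mm at roughly 3.8 N. Now lift and go over key 2.

Emit:
servo_tool([
  [[0,0,0,0,0,0.008,0],[0,0,0,0,0,0.016,0],[0,0,0,0.002,-0.023,0.016,0],[0,0,0,0.0043,-0.0464,0.016,0],[0,0,0,0.0043,-0.0464,0.012,0]],
])

```text
time_s: 3.85
tcp_pos: [0.5252, 0.0918, 0.0804]
tool_rot: [0.0, 0.999, 0.043, 0.001]
wrist_force: [0.2, -0.4, 0.1]
finger_gap: 0.0005
grasp_force: 0.0
```

Emit:
servo_tool([
  [[0,0,0,0,0,-0.004,0],[0,0,0,0,0,-0.008,0],[0,0,0,0,0,-0.011,0],[0,0,0,0,0,-0.0125,0],[0,0,0,0,0,-0.0125,0]],
])

```text
time_s: 4.35
tcp_pos: [0.5245, 0.0938, 0.0667]
tool_rot: [-0.0, 0.999, 0.045, -0.0]
wrist_force: [0.0, -0.2, -0.6]
finger_gap: 0.0002
grasp_force: 0.0
```

Free at 66.7 mm, which confirms that key 2 is latched. Now ease down in small steps.

Emit:
servo_tool([
  [[0,0,0,0,0,-0.0005,0],[0,0,0,0,0,-0.0008,0],[0,0,0,0,0,-0.0012,0],[0,0,0,0,0,-0.0014,0],[0,0,0,0,0,-0.0014,0]],
])

```text
time_s: 4.85
tcp_pos: [0.5246, 0.0935, 0.0656]
tool_rot: [-0.0, 0.999, 0.044, 0.0]
wrist_force: [0.1, -0.4, -0.4]
finger_gap: 0.0008
grasp_force: 0.0
```

Emit:
servo_tool([
  [[0,0,0,0,0,-0.0002,0],[0,0,0,0,0,-0.0004,0],[0,0,0,0,0,-0.0004,0]],
])

```text
time_s: 5.15
tcp_pos: [0.5247, 0.0935, 0.0653]
tool_rot: [0.0, 0.999, 0.044, 0.0]
wrist_force: [-1.4, -0.6, 3.2]
finger_gap: 0.0004
grasp_force: 1.6
```

Light contact on key 2 at about 3 N, and it held firm. On to key 3.

Emit:
servo_tool([
  [[0,0,0,0,0,0.008,0],[0,0,0,0,0,0.018,0],[0,0,0,0.002,-0.023,0.018,0],[0,0,0,0.0041,-0.0455,0.018,0],[0,0,0,0.0041,-0.0455,0.016,0]],
])

```text
time_s: 5.65
tcp_pos: [0.5293, 0.0463, 0.0822]
tool_rot: [0.0, 0.999, 0.043, 0.001]
wrist_force: [0.2, -0.4, -0.0]
finger_gap: 0.0007
grasp_force: 0.0
```

Emit:
servo_tool([
  [[0,0,0,0,0,-0.005,0],[0,0,0,0,0,-0.009,0],[0,0,0,0,0,-0.011,0],[0,0,0,0,0,-0.013,0],[0,0,0,0,0,-0.0135,0]],
])

```text
time_s: 6.15
tcp_pos: [0.5286, 0.0486, 0.0676]
tool_rot: [-0.0, 0.999, 0.045, -0.0]
wrist_force: [-2.4, 3.3, 3.6]
finger_gap: 0.0003
grasp_force: 2.0
```

Emit:
servo_tool([
  [[0,0,0,0,0,0,0],[0,0,0,0,0,0,0]],
])

```text
time_s: 6.35
tcp_pos: [0.5288, 0.0482, 0.0678]
tool_rot: [-0.0, 0.999, 0.044, 0.0]
wrist_force: [-1.7, 2.8, 3.2]
finger_gap: 0.0
grasp_force: 1.9
```

Key 3 tapped; now key 4, then back above key 2.

Emit:
servo_tool([
  [[0,0,0,0,0,0.008,0],[0,0,0,0,0,0.016,0],[0,0,0,0.002,-0.023,0.016,0],[0,0,0,0.0039,-0.0458,0.016,0],[0,0,0,0.0039,-0.0458,0.0135,0]],
])

```text
time_s: 6.85
tcp_pos: [0.5331, 0.0002, 0.082]
tool_rot: [0.0, 0.999, 0.043, 0.001]
wrist_force: [-0.4, 0.4, -0.3]
finger_gap: 0.0005
grasp_force: 0.0
```

Emit:
servo_tool([
  [[0,0,0,0,0,0,0],[0,0,0,0,0,-0.005,0],[0,0,0,0,0,-0.009,0],[0,0,0,0,0,-0.012,0],[0,0,0,0,0,-0.0135,0]],
])

```text
time_s: 7.35
tcp_pos: [0.5325, 0.0028, 0.0674]
tool_rot: [-0.0, 0.999, 0.045, -0.0]
wrist_force: [-2.6, 2.4, 4.6]
finger_gap: 0.0002
grasp_force: 2.1
```

Emit:
servo_tool([
  [[0,0,0,0,0,0,0],[0,0,0,0,0,0,0]],
])

```text
time_s: 7.55
tcp_pos: [0.5327, 0.0024, 0.0678]
tool_rot: [-0.0, 0.999, 0.044, 0.0]
wrist_force: [-0.7, 2.8, 3.0]
finger_gap: 0.0006
grasp_force: 1.9
```

Emit:
servo_tool([
  [[0,0,0,0,0,0.008,0],[0,0,0,0,0,0.016,0],[0,0,0,-0.004,0.0456,0.016,0],[0,0,0,-0.008,0.0912,0.016,0],[0,0,0,-0.008,0.0912,0.016,0]],
])

```text
time_s: 8.05
tcp_pos: [0.5242, 0.0971, 0.0844]
tool_rot: [-0.0, 0.999, 0.046, 0.0]
wrist_force: [0.1, -0.2, -0.2]
finger_gap: 0.0006
grasp_force: 0.0
```

Emit:
servo_tool([
  [[0,0,0,0,0,0,0],[0,0,0,0,0,-0.008,0],[0,0,0,0,0,-0.016,0],[0,0,0,0,0,-0.0175,0],[0,0,0,0,0,-0.0175,0]],
])

```text
time_s: 8.55
tcp_pos: [0.5245, 0.0927, 0.0657]
tool_rot: [0.0, 0.999, 0.044, -0.0]
wrist_force: [0.4, -0.3, 0.3]
finger_gap: 0.0007
grasp_force: 0.0
```

Emit:
servo_tool([
  [[0,0,0,0,0,-0.002,0],[0,0,0,0,0,-0.0035,0],[0,0,0,0,0,-0.0045,0],[0,0,0,0,0,-0.0052,0],[0,0,0,0,0,-0.0052,0]],
])

```text
time_s: 9.05
tcp_pos: [0.5248, 0.0931, 0.0616]
tool_rot: [0.0, 0.999, 0.044, 0.0]
wrist_force: [-5.0, -4.5, 12.1]
finger_gap: 0.0005
grasp_force: 5.9
```

Emit:
servo_tool([
  [[0,0,0,0,0,-0.0005,0],[0,0,0,0,0,-0.0009,0],[0,0,0,0,0,-0.0009,0],[0,0,0,0,0,-0.0009,0]],
])

```text
time_s: 9.45
tcp_pos: [0.5249, 0.0931, 0.0612]
tool_rot: [0.0, 0.999, 0.044, 0.0]
wrist_force: [-6.6, -3.9, 15.5]
finger_gap: 0.0005
grasp_force: 7.9
```

Emit:
servo_tool([
  [[0,0,0,0,0,0.01,0],[0,0,0,0,0,0.03,0],[0,0,0,0,0,0.06,0],[0,0,0,0,0,0.1,0],[0,0,0,0,0,0.14,0]],
])

```text
time_s: 9.95
tcp_pos: [0.5243, 0.0935, 0.2015]
tool_rot: [-0.0, 0.999, 0.044, -0.0]
wrist_force: [0.5, -0.7, 0.4]
finger_gap: 0.0007
grasp_force: 0.0
```

Emit:
servo_tool([
  [[0,0,0,-0.03,-0.03,0,0],[0,0,0,-0.06,-0.06,0,0],[0,0,0,-0.09,-0.09,0,0],[0,0,0,-0.12,-0.12,0,0],[0,0,0,-0.12,-0.15,0,0]],
])

```text
time_s: 10.45
tcp_pos: [0.4024, -0.0572, 0.2005]
tool_rot: [-0.0, 0.999, 0.045, 0.0]
wrist_force: [0.5, 0.2, -0.4]
finger_gap: 0.0006
grasp_force: 0.0
```

Run:
```python
from h import *
s=capture("side"); t=capture("top")
for b in sorted(blobs(s,(292,190,366,240)),key=lambda b:b[0][0]): print(b)
cv2.imwrite("pics/s2.png",np.vstack([cv2.resize(s[150:270,240:400],None,fx=3,fy=3),cv2.resize(t[100:300,160:480],(480,300))]) if 0 else cv2.resize(s[150:270,240:400],None,fx=5,fy=5))
```

```text
(array([305.8487395 , 227.65546218]), np.int32(119))
(array([321.72321429, 217.33035714]), np.int32(112))
(array([336.73529412, 207.52941176]), np.int32(102))
(array([351.3627451, 198.1372549]), np.int32(102))
```

View pics/s2.png

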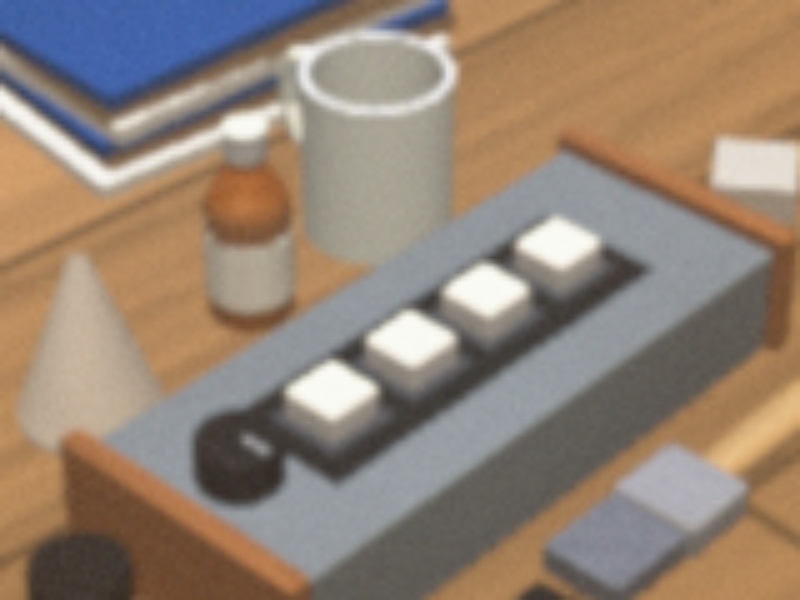

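All four keys are up: key 2 rose from row 219.7 to 217.3, and the others are unchanged. The robot is clear of everything.

```bash
python3 -c "from station import *; print(close_job())"
```

```text
the job is handed in; nothing more can be done
None
```

The job is handed in: I tapped all four keys lightly in order from the knob end, then pressed the latched one (second from the knob) free, and the last picture shows all four up.

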